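# Hold open the heavy flap of the vial discard box with its lever

### The job

Open the vial discard box for a colleague: with your fingertips push the orange safety bolt fully out from under the long aluminium lever, then press the red pad on the lever's long end down to its rubber stop, so that the heavy steel flap rises, and finish while still holding the lever down with the flap open. Only push and press: do not lift the lever out of its fulcrum, do not touch the flap itself, and leave the vials and other things on the bench where they stand.

Things in the scene. Friction and masses are not known exactly. Their poses are not given: they have to be found in the camera images.
- opener: Fixed discard box with lever opener. Origin: on the bench below the lever's pivot. The lever lies along its y: red pad to -y, short end to +y. In mm: white box x 42..212, y -13..137, 68 high; blue fulcrum at the origin, x +-36, 85 high; black rubber stop, top at 26, y -225..-185, yields up to 8 mm at 2 N/mm; grey bolt pedestal x 30..155, y -147..-113, 82 high.
- bolt (a joint): Orange safety bolt, a 14 mm square bar that slides along the opener's +x. 0 m = fully in, its nose under the lever, blocking it after about 8 mm of travel there; 0.055 m = fully out at its end stop. It starts at 0 to 0.008 m. Sliding it takes about 2 to 4 N; it stays where it is left.
- bolt_face (a point): Centre of the face to push (towards the opener's +x) on the bolt's upright orange paddle; 103 mm above the bench. The paddle is 10 mm thick (x), 36 mm wide (y) and stands up from the bar, whose top is at 88 mm, to 118 mm. With the bolt in, 57 mm (x) are clear between this face and the lever bar; the orange bar runs below that gap.
- lever: Loose aluminium lever (bar 285 x 25 x 10 mm), resting by its 12 mm pivot pin in the open slots of the blue fulcrum. Origin: middle of the pin, 75 mm above the bench. Its axes are parallel to the opener's at rest, when the bar itself slopes up 0.20 rad towards the long end; pressed to the stop it has turned by about 0.40 rad about x (long end down).
- lever_pivot (a point): Middle of the lever's pivot pin, the lever body's origin; 75 mm above the bench, over the opener's origin, while the lever sits in its fulcrum.
- lever_pad (a point): Centre of the top of the red press pad (44 x 40 mm) on the lever's long end, 200 mm from the pivot. About 125 mm above the bench at rest and about 46 mm when the lever meets its rubber stop (38 mm with the stop pressed in). Pressing it takes about 4 to 10 N; let go, it rises again under the flap's weight.
- flap (a joint): Heavy hinged steel flap (166 x 139 x 8 mm, about 1.4 kg) on top of the box; an ear on its side rests over the lever's short end. 0 rad = shut; about 0.53 rad when the lever meets its stop, 0.58 with the stop pressed in. It is hinged at the box's +y edge (opener frame) and its -y edge rises.
- flap_edge (a point): Middle of the flap's free edge, on its top; 78 mm above the bench when shut, about 153 mm with the lever fully down.
- vial_white: Bystander, loose: clear vial with white plug, 28 mm across, 95 mm high. Origin at the centre of its foot.
- vial_blue: Bystander, loose: clear vial with blue plug, 28 mm across, 95 mm high, between the bolt and the box. Origin at the centre of its foot.
- food_jar: Bystander, loose: tan jar, 52 mm across, 80 mm high. Origin at the centre of its foot.
- funnel: Bystander, loose: white funnel standing mouth down, 68 mm across, 80 mm high. Origin at the centre of its foot.
- marker: Bystander, loose: marker pen lying on the bench, 135 x 13 mm, 14 mm high. Origin at its centre on the bench.
- tape_roll: Bystander, loose: yellow tape roll lying flat, 72 mm across, 19 mm high. Origin at its centre on the bench.
- slide_box: Bystander, loose: blue slide box, 80 x 55 mm, 30 mm high. Origin at the centre of its underside.

How it is judged:
On the way, in this order (a step that is already met when the one before it is completed fails the run):
1. the bolt is pushed fully out, with the flap still shut (value of joint bolt above 0.048 m and value of joint flap below 0.15 rad), for 0.1 s.
2. the lever is pressed down by the fingers and raises the flap (value of joint flap above 0.44 rad and contact force between the fingers and lever above 1 N), for 0.2 s.
At the end, for the whole second after the job is handed in: The bolt is out (over 48 of 55 mm); the fingers press the lever (over 1 N), its pad below 64 mm; the flap is up by over 0.44 rad (of 0.53 to 0.58) and still; the lever pin sits in its fulcrum (8 mm in height, 12 mm sideways); no bystander has moved 20 mm (all of step 2 and value of joint bolt above 0.048 m and velocity of joint flap between -0.1 and 0.1 rad/s and height (world z) of lever_pad below 0.064 m and z of lever_pivot in the frame of opener between 0.067 and 0.083 m and horizontal distance between lever_pivot and opener below 0.012 m and distance of each of vial_white, vial_blue, food_jar, funnel, marker, tape_roll, slide_box from where it was at the start of the episode below 0.02 m); the arm keeps its last pose, push and grip.
It fails at once if the lever is lifted out of its fulcrum (z of lever_pivot in the frame of opener above 0.087 m or horizontal distance between lever_pivot and opener above 0.02 m).
It fails at once if the robot touches the flap itself (contact force between any of the fingers, the arm and flap above 0.5 N).
It fails at once if a bystander is moved by more than 20 mm, lifted or tipped (distance of any of vial_white, vial_blue, food_jar, funnel, marker, tape_roll, slide_box from where it was at the start of the episode above 0.02 m or angle between any of vial_white, vial_blue, food_jar, funnel, marker, tape_roll, slide_box's own z axis and vertical above 0.3 rad).
It also fails if it takes over 38 s, if anything falls off the work surface, if the arm or the gripper's body presses on something with over 40 N, if the wrist force passes 120 N, or if a joint passes its speed limit or range.

### The arm

A 6-joint arm with a two-finger parallel gripper is mounted at the origin on the work surface. World frame = base frame: x ahead of the robot, y to its left, z up, the work surface at z = 0. Lengths are in m, angles in rad, forces in N, time in s.
With the tool pointing down it reaches from about 0.35 to 0.8 m from the base axis. Payload 7.3 kg.
Tool frame: the origin (TCP) lies between the finger pads; the fingertips stand 25 mm ahead of it and the grasp point (between the pads) lies 6 mm ahead of it (r.tip_extent is the distance from the TCP to the fingertips, in m); z points along the fingers, y is the line along which they close (so a half turn about z gives the same grasp; the last joint's range is limited). The gripper opens to 85 mm and grips with 20 to 120 N. Pads are 22 mm wide; open, the fingers measure 114 mm over their backs; the gripper's body (76 mm by 85 mm) begins 54 mm behind the grasp point. The pads swing forward as they close: fully open they stand 13 mm farther back than shut.
Start: joints at [1.106, 0.342, 1.524, -0, 1.275, -0.146], TCP at [0.165, 0.499, 0.256] pointing down, gripper open.
Joint ranges: [-2.53, 2.53], [-0.77, 2.02], [0.04, 2.7], [-1, 4.14], [0.28, 2.66], [-3.11, 3.11]. Speed limits (rad/s): [2.57, 2.57, 3.14, 3.14, 3.14, 3.14].

### API

Orientations are given as a unit quaternion [x, y, z, w].
In Python, from workcell import r, command_gripper, optics gives the robot as it stands. The module is installed in compiled form; this text tells all that it offers. Calls block until the motion is done:
- r.reach(position, orientation): joint-space move of the TCP to a pose.
- r.move_straight(position, orientation=None, speed=0.15, max_force=None): straight line of the TCP; orientation=None keeps the orientation; speed is the mean speed in m/s. With max_force (N) it stops when the force on the tool has changed by that much, and returns True; else False.
- r.movej(angles): joint-space move.
- command_gripper(opening, force=None): finger opening in m; force is the grip in N (None keeps the last); returns when the fingers have stopped.
- r.hold(seconds).
- r.solve_ik(position, orientation): joint angles nearest the present ones, or None.
- r.read_state(): the state.
- optics.get_image(name): name is "side" or "top" or "wrist"; returns (picture, depth): 400x640x3 uint8, red, green, blue; 400x640 float32, m along the optical axis (not along the pixel's ray), 0 where there is no reading.
- optics.camera_model(name): a dict with "K" (3x3 intrinsics, pixels), "R" (3x3) and "t" (3): a world point X has camera coordinates R X + t; the wrist camera has in their place "tool_from_camera" (4x4, takes a point from camera to tool coordinates, whose origin is the TCP and whose axes are the flange's). Camera axes: x right, y down, z forward; pixel columns grow to the right and rows downward; lengths in m; the calibration is good to about 2 mm. A picture is of the moment at which its call begins: read the wrist's pose just before it. camera_model takes no time and is no camera call.
A pose or a line that the arm cannot do raises r.PlanningError and nothing moves.
- r.finish_job(): hands the job in; it is judged then, once.
The state is a dict: "time_s": time; "joint_positions": joint angles; "dq": joint speeds; "tau": joint torques, N m; "eef_pos": TCP position; "eef_rot": TCP orientation; "contact_force": force on the tool from outside, world axes, zero at the start; "torque": the same for the moment, N m; "grip_width": finger opening in m; "grip_force": force on a finger pad.
Only numpy, scipy, OpenCV 4.12 (cv2) and the standard library are available. Lean on these libraries where they do the work, as an engineer would, in place of code of your own. Each camera call takes 0.05 s, during which the arm holds its last target. There are 200 camera calls.

## Working session

There is one attempt and no reset: what is moved stays moved. The work goes in short steps, each a Python script; the robot and the scene stay as the last script left them, time stands still between calls to the robot, and variables do not carry over. Pictures are saved under pics/ and viewed, at most 10 in all, crops included, and the job is handed in when it is done.

```bash
mkdir -p pics
python3 - <<'E'
from workcell import r, optics
import cv2,numpy as np
for n in ("side","top"):
    p,d=optics.get_image(n); cv2.imwrite(f"pics/{n}.png",p[:,:,::-1]); np.savez(f"{n}.npz",p=p,d=d,**optics.camera_model(n))
    m=optics.camera_model(n); print(n,m["K"],-np.array(m["R"]).T@m["t"])
print(r.read_state()["eef_rot"],r.read_state()["time_s"],r.tip_extent)
E
```

```text
side [[431.71037272   0.         317.38518608]
 [  0.         431.71037272 195.84160042]
 [  0.           0.           1.        ]] [ 0.49044826 -0.63660309  0.81742408]
top [[489.53054201   0.         321.97101306]
 [  0.         489.53054201 203.45166899]
 [  0.           0.           1.        ]] [0.32643691 0.05765379 1.2678959 ]
[ 1.58717966e-01  9.87323731e-01 -6.40933543e-04 -2.16300220e-04] 0.1 0.025
```

View pics/top.png

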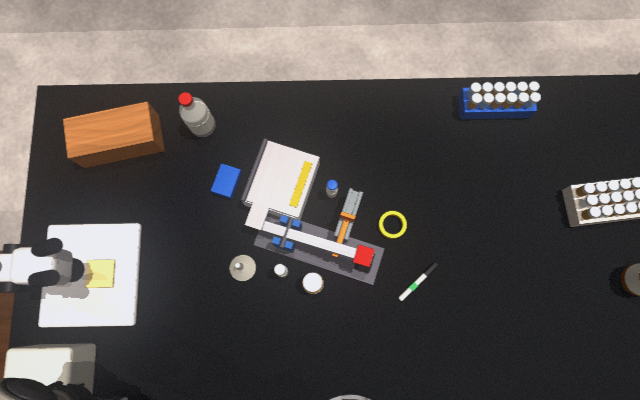

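View pics/side.png

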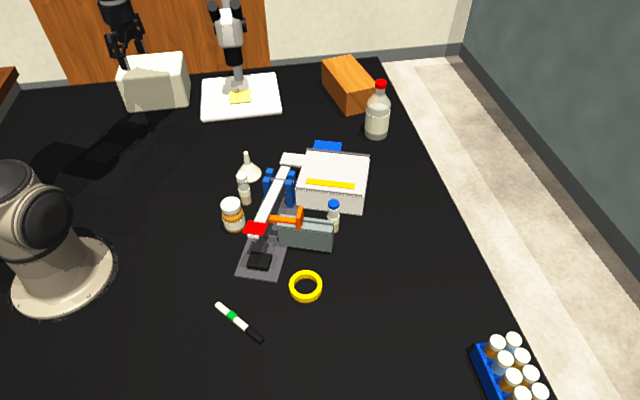

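The top view shows the red pad at (363,256), the fulcrum near (285,233), the orange paddle near (347,215), and opener +x pointing up the image. The side view agrees and shows a clear gap between the lever and the paddle.

```bash
cat > h.py <<'E'
import cv2,numpy as np
def mask(p,lo,hi):
    return cv2.inRange(cv2.cvtColor(p,cv2.COLOR_RGB2HSV),np.array(lo),np.array(hi))
def ray(K,R,t,uv,z):
    uv=np.atleast_2d(np.asarray(uv,float)); d=np.c_[(uv-[K[0,2],K[1,2]])/[K[0,0],K[1,1]],np.ones(len(uv))]@R
    c=-R.T@t; return c+d*((z-c[2])/d[:,2])[:,None]
E
python3 - <<'E'
from h import *
for n,box in (("top",(200,130,420,310)),("side",(220,130,350,300))):
    f=np.load(n+".npz"); K,R,t=f["K"],f["R"],f["t"]; p=f["p"]
    for name,lo,hi,z in (("red",(0,180,120),(4,255,255),.125),("orange",(6,170,100),(19,255,255),.118),("blue",(105,120,50),(120,255,255),.085),("yellow",(22,150,120),(35,255,255),.078)):
        m=mask(p,lo,hi); k=np.zeros_like(m); k[box[1]:box[3],box[0]:box[2]]=255; m&=k
        c,l,s,ce=cv2.connectedComponentsWithStats(m)
        for i in range(1,c):
            if s[i,4]>25: print(n,name,s[i],ce[i].round(1),ray(K,R,t,ce[i],z)[0].round(4))
p=np.load("top.npz")["p"][180:280,220:400]; q=np.load("side.npz")["p"][180:290,220:350]
a=cv2.resize(p,None,fx=4,fy=4,interpolation=2)[:,:,::-1]; cv2.imwrite("pics/topc.png",a)
E
```

```text
top red [353 245  21  22 296] [363.3 255.5] [ 0.4434 -0.0381  0.125 ]
top orange [337 212  19  30 133] [344.7 222.8] [0.5226 0.003  0.118 ]
top blue [210 163  31  36 720] [225.7 180.7] [0.6403 0.2953 0.085 ]
top blue [327 180  11  10  90] [331.9 184.2] [0.6262 0.0304 0.085 ]
top blue [280 215   9   8  48] [283.6 218.6] [0.5414 0.1509 0.085 ]
top blue [292 219   9   8  50] [296.1 222.8] [0.5305 0.1205 0.085 ]
top blue [272 237   9   8  53] [276.  240.3] [0.4882 0.1695 0.085 ]
top blue [284 241  10   9  57] [288.6 244.6] [0.4773 0.1389 0.085 ]
top yellow [290 161  22  46 332] [300.3 183.8] [0.6306 0.1094 0.078 ]
top yellow [379 211  28  27 318] [392.4 224. ] [ 0.5242 -0.1163  0.078 ]
side red [242 220  26  16 280] [254.4 227.7] [ 0.4427 -0.0403  0.125 ]
side orange [267 206  37  24 273] [289.  218.6] [ 0.5171 -0.0216  0.118 ]
side orange [222 208  21  15 129] [232.9 216.7] [0.3979 0.0047 0.118 ]
side blue [312 139  31  12 275] [327.3 144.8] [0.6487 0.25   0.085 ]
side blue [262 167  13  30 208] [267.2 179.4] [0.4799 0.144  0.085 ]
side blue [284 170  12  38 324] [290.  188.5] [0.5316 0.1027 0.085 ]
side blue [328 199  11  11  95] [333.1 203.6] [0.6246 0.036  0.085 ]
side yellow [306 178  44  11 244] [327.8 183.1] [0.6259 0.1123 0.078 ]
side yellow [288 270  35  30 601] [305.2 284.7] [ 0.5307 -0.1654  0.078 ]
```

View pics/topc.png

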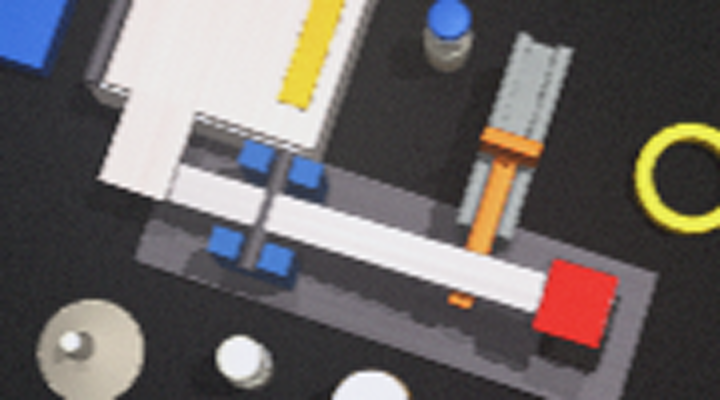

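```bash
cat >> h.py <<'E'
from scipy.spatial.transform import Rotation as Rot
O=np.array([.5094,.145,0]); ey=np.array([.337,.9415,0]); ey/=np.linalg.norm(ey); ex=np.array([ey[1],-ey[0],0])
Q=Rot.from_matrix(np.c_[-ex,ey,[0,0,-1]]).as_quat()
W=lambda x,y,z: O+x*ex+y*ey+[0,0,z]
E
python3 - <<'E'
from h import *
from workcell import r,command_gripper,optics
command_gripper(0.0,30)
r.reach(W(.041,-.130,.22),Q)
s=r.read_state(); p,d=optics.get_image("wrist"); m=optics.camera_model("wrist")
print(s["time_s"],s["eef_pos"],W(.041,-.13,.22),s["grip_width"],m["tool_from_camera"].round(3))
T=np.eye(4);T[:3,:3]=Rot.from_quat(s["eef_rot"]).as_matrix();T[:3,3]=s["eef_pos"]
C=np.linalg.inv(T@m["tool_from_camera"])
for name,lo,hi,z in (("red",(0,180,100),(4,255,255),.125),("orange",(6,170,90),(19,255,255),.118)):
    c,l,st,ce=cv2.connectedComponentsWithStats(mask(p,lo,hi))
    for i in range(1,c):
        if st[i,4]>100:
            g=ray(m["K"],C[:3,:3],C[:3,3],ce[i],z)[0]-O
            print(name,st[i],ce[i].round(),"opener",(g@ex).round(4),(g@ey).round(4))
np.savez("w1.npz",K=m["K"],C=C)
cv2.imwrite("pics/w1.png",p[:,:,::-1])
E
```

```text
3.0083 [0.50417058 0.00958687 0.2200822 ] [0.50419148 0.0087874  0.22      ] 0.0003093588893306339 [[ 0.    -0.954 -0.301  0.076]
 [ 1.     0.     0.    -0.   ]
 [-0.    -0.301  0.954 -0.118]
 [ 0.     0.     0.     1.   ]]
red [ 192  128   63   64 2880] [228. 157.] opener -0.0025 -0.1911
orange [307 128  18  10 162] [315. 133.] opener -0.019 -0.1297
orange [ 293  172   46   85 1365] [316. 220.] opener 0.047 -0.1294
```

View pics/w1.png

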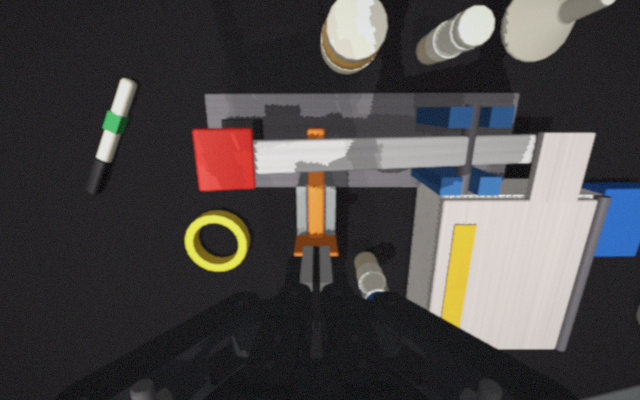

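The wrist view confirms the frame: the red pad is at (228,157), which is opener y ≈ -0.191, and the bolt is centred on y = -0.130. Next I descend into the gap and push.

Run:
```python
from h import *
from workcell import r,command_gripper,optics
def st(tag):
    s=r.read_state(); g=s["eef_pos"]-O; print(tag,round(s["time_s"],2),"opx %.4f opy %.4f z %.4f"%(g@ex,g@ey,g[2]),np.round(s["contact_force"],1))
hit=r.move_straight(W(.042,-.130,.121),Q,speed=.1,max_force=6); st(hit)
if not hit:
    hit=r.move_straight(W(.145,-.130,.121),Q,speed=.04,max_force=14); st(hit)
    p,d=optics.get_image("top"); cv2.imwrite("pics/t2.png",cv2.resize(p[180:280,220:400],None,fx=4,fy=4)[:,:,::-1])
```

```text
False 4.2 opx 0.0424 opy -0.1299 z 0.1216 [-0.5 -0.1 -0.7]
True 5.87 opx 0.1125 opy -0.1300 z 0.1202 [-0.4 -0.2 -0.3]
```

View pics/t2.png

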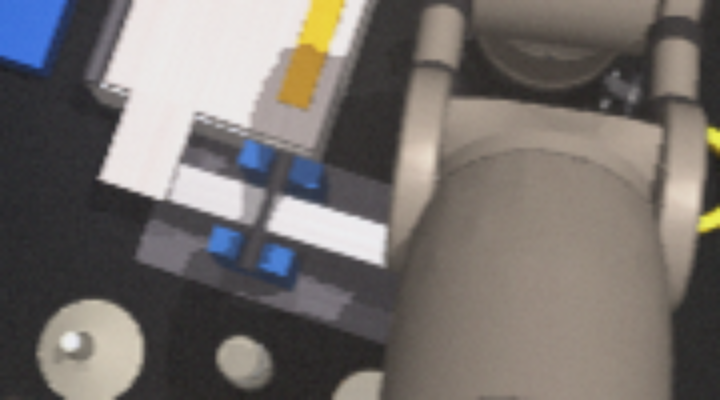

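The arm hides the bolt in this view. The push stopped at opener x = 0.1125, which fits the end stop. I'll raise the tool and check the bolt with the wrist camera from above the pad.

Run:
```python
from h import *
from workcell import r,command_gripper,optics
r.move_straight(W(.108,-.130,.121),Q,speed=.05)
r.move_straight(W(.108,-.130,.22),Q,speed=.15)
r.move_straight(W(0,-.194,.22),Q,speed=.15)
s=r.read_state(); p,d=optics.get_image("wrist"); m=optics.camera_model("wrist")
T=np.eye(4);T[:3,:3]=Rot.from_quat(s["eef_rot"]).as_matrix();T[:3,3]=s["eef_pos"]
C=np.linalg.inv(T@m["tool_from_camera"])
for name,lo,hi,z in (("red",(0,180,100),(4,255,255),.125),("orange",(6,170,90),(19,255,255),.118)):
    c,l,st,ce=cv2.connectedComponentsWithStats(mask(p,lo,hi))
    for i in range(1,c):
        if st[i,4]>100:
            x,y,w,h=st[i,:4]
            g=ray(m["K"],C[:3,:3],C[:3,3],[ce[i],[x,y],[x+w,y+h]],z)-O
            print(name,st[i],(g@ex).round(4),(g@ey).round(4))
print(s["time_s"]); cv2.imwrite("pics/w2.png",p[:,:,::-1])
```

```text
red [ 289  184   53   58 2815] [-0.0016 -0.0232  0.0226] [-0.1946 -0.2133 -0.1738]
orange [375 227  20  67 998] [0.0415 0.013  0.0736] [-0.1384 -0.1477 -0.1273]
7.9583
```

View pics/w2.png

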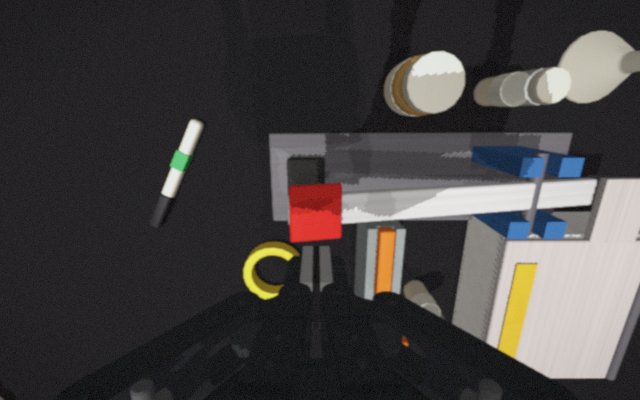

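The bolt nose is now clear of the lever, at about (387,228). Before pressing I'll measure its travel more exactly with the side camera.

Run:
```python
from h import *
from workcell import optics
f=np.load("side.npz"); K,R,t=f["K"],f["R"],f["t"]
p2,_=optics.get_image("side")
for n,p in (("before",f["p"]),("after",p2)):
    m=mask(p,(6,150,80),(19,255,255)); m[:,:255]=0; m[:, 360:]=0; m[:190]=0; m[265:]=0
    ys,xs=np.nonzero(m); i=xs>=xs.max()-6
    # paddle right edge (col max) and top
    top=ys[i].min(); print(n,len(xs),xs.min(),xs.max(),top)
    g=ray(K,R,t,[[xs.max(),top+1]],.118)-O; print(g@ex,g@ey)
a=np.hstack([cv2.resize(q[190:260,240:350],None,fx=3.5,fy=3.5) for q in (f["p"],p2)]); cv2.imwrite("pics/s2.png",a[:,:,::-1])
from workcell import r
w=np.load("w1.npz"); p=cv2.imread("pics/w1.png")
s=r.read_state(); m=optics.camera_model("wrist"); T=np.eye(4);T[:3,:3]=Rot.from_quat(s["eef_rot"]).as_matrix();T[:3,3]=s["eef_pos"]
C=np.linalg.inv(T@m["tool_from_camera"])
for c,uv in ((w["C"],[316,128]),(C,[387,227])):
    g=ray(m["K"],c[:3,:3],c[:3,3],uv,.088)-O; print("nose",g@ex,g@ey)
```

```text
before 284 267 303 206
[0.08609157] [-0.1158607]
after 316 278 325 209
[0.13539265] [-0.11636948]
nose [-0.02030973] [-0.12927494]
nose [0.02497185] [-0.13066307]
```

View pics/s2.png

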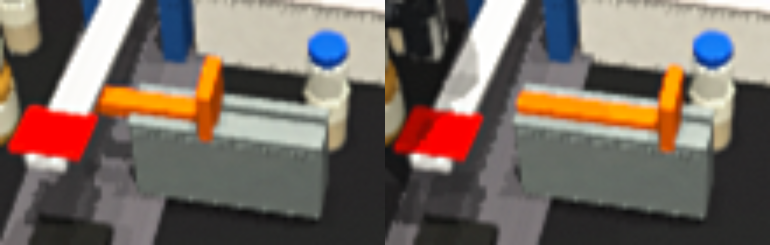

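The side view shows the bolt out to about 0.055 m (far edge of the paddle at x = 0.135, against 0.0795 with the bolt in). A firmer second push is cheap and will confirm the end stop, so I'll do that and then press.

Run:
```python
from h import *
from workcell import r,command_gripper,optics
def st(tag):
    s=r.read_state(); g=s["eef_pos"]-O; print(tag,round(s["time_s"],2),"opx %.4f opy %.4f z %.4f"%(g@ex,g@ey,g[2]),np.round(s["contact_force"],1))
r.move_straight(W(.085,-.130,.22),Q,speed=.2)
r.move_straight(W(.085,-.130,.121),Q,speed=.12)
hit=r.move_straight(W(.13,-.130,.121),Q,speed=.04,max_force=22); st(hit)
r.hold(.3); st("held")
r.move_straight(W(.108,-.130,.121),Q,speed=.06)
r.move_straight(W(.108,-.130,.22),Q,speed=.15)
r.move_straight(W(0,-.194,.17),Q,speed=.2)
hit=r.move_straight(W(0,-.196,.072),Q,speed=.06,max_force=30); st(hit)
hit=r.move_straight(W(0,-.196,.064),Q,speed=.02,max_force=30); st(hit)
r.hold(.5); st("held")
p,d=optics.get_image("side"); cv2.imwrite("pics/s3.png",cv2.resize(p[130:290,220:390],None,fx=3.5,fy=3.5)[:,:,::-1])
```

```text
True 10.48 opx 0.1125 opy -0.1301 z 0.1200 [ 0.2  0.9 -0.1]
held 10.78 opx 0.1121 opy -0.1301 z 0.1199 [-0.2 -0.2 -0.2]
False 14.45 opx 0.0005 opy -0.1956 z 0.0719 [0.7 2.1 5.8]
False 15.0 opx 0.0010 opy -0.1948 z 0.0653 [-0.5  7.6 20.3]
held 15.5 opx 0.0010 opy -0.1948 z 0.0653 [-0.5  7.8 21.7]
```

View pics/s3.png

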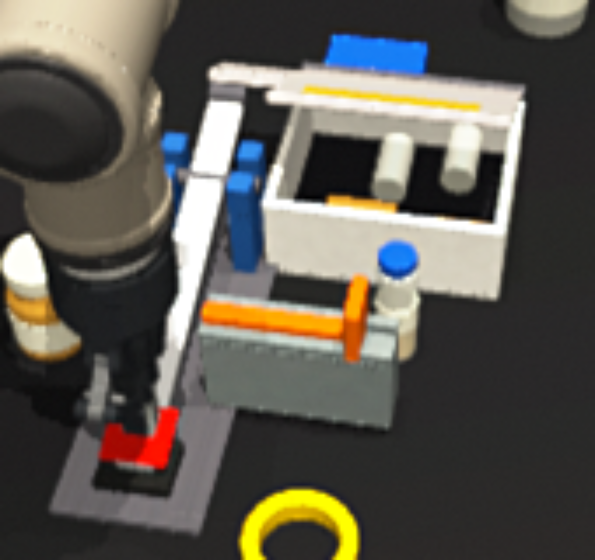

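The flap is open, the pad (about (140,440)) is down on its rubber stop with about 20 N on it, the pin is in the fulcrum, and the bolt is out.

```bash
python3 -c "
from workcell import r
print(r.finish_job())"
```

```text
the job is handed in; nothing more can be done
None
```

I pushed the bolt out to its end stop, pressed the lever pad down onto its rubber stop so the flap opened, and handed the job in with the fingers still holding the lever at about 20 N; the hand-in returned no verdict.

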